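# Stand the reference-ball standard on the vacuum stage and pump it down

### The job

Take the brown red-capped bottle off the black pad of the hand-pumped vacuum stage and stand it directly on a free spot of the bench top, then take the top-heavy reference-ball standard out of its leaning cradle, stand it upright on the middle of the pad, let go gently and see that it stays still for a second or two. Then pump the stage's red-ended lever at least three full strokes, right down and letting it spring right back each time, with the standard still standing. Do not knock anything over or disturb the timer, the other bottles and the dish.

Things in the scene. Friction and masses are not known exactly. Their poses are not given: they have to be found in the camera images.
- standard: Loose reference-ball standard, 0.20-0.31 kg, 128 mm tall, round about its z. Origin: centre of foot underside; +z to the ball. Foot 26 wide, 6 thick; stem 10 wide to z=74; heavy dark barrel 36 wide, z=74-110, brass rings (grip here); white ball 32 wide on top. Mass centre at z=88: topples if leant 6 degrees. Starts leaning 35 degrees from vertical in the cradle, ball over the cradle's -x.
- cradle: Fixed: blue base 120x64x10 mm, sloping aluminium back. Origin: centre of base underside. The foot sits at x=+30, z=25 mm in a pocket open above; the standard leans over -x (roughly to the robot). The 36 mm wide back carries the barrel from below on two rubber rails; its upper side and both sides (cradle's y) are free: grip across y, tool tilted along the stem, and draw out along the stem.
- stage: Fixed grey vacuum stage, base 120 (x) x 220 (y) x 30 mm, origin at the centre of its underside, z up. Black square pad at y=+60 mm; pump lever at y=-60 mm, its red end points to -x and overhangs the front by about 30 mm. The lever's bracket (x=+35) and a gauge reach 73 mm high, the raised lever end about 110 mm.
- pad_top (a point): Centre of the top of the black rubber pad, a flat square of 46 mm, 45 mm above the bench.
- lever_pad (a point): Centre of the top face of the red round end (32 mm across) of the pump lever. It moves with the lever: 108 mm above the bench when up and about 40 mm lower when right down.
- pump_lever (a joint): Angle of the sprung pump lever: 0 = up (at rest), 0.36 rad = right down at its stop. Hinge along the stage's y, at stage x=+35 mm, 60 mm up, 115 mm from the red end's centre; pressing the red end down from above turns it. About 2 N starts it, 5 N brings it right down; let go, it springs back.
- left_bottle: Brown bottle with a red cap, loose, 0.08 kg, 48 mm across, 90 mm tall: full width up to about 55 mm, then a shoulder and a cap 21 mm across. It starts upright on the black pad of the stage. Origin: centre of its underside. When choosing a free spot, keep clear of the fixed white balance at the back left, which fills the bench beyond x = 0.62 m, y = 0.32 m.
- timer: Bystander, loose: grey bench timer 65 (x) x 70 (y) x 18 mm, origin under its centre.
- tall_bottle: Bystander, loose: white bottle with a red cap, 56 mm across, 105 mm tall, origin under its centre.
- brown_bottle: Bystander, loose: brown bottle with a black cap, 46 mm across, 82 mm tall, standing close beside the cradle, origin under its centre.
- dish: Bystander, loose: clear petri dish 94 mm across, 14 mm tall, behind the cradle, origin under its centre.
- notebook: Bystander, fixed: brown notebook 210 (x) x 152 (y) x 13 mm lying at the front edge, origin under its centre.
- tube_rack: Bystander, fixed: blue microtube rack 63 (x) x 99 (y) x 43 mm, origin under its centre.
There are look-alikes about, which are no part of the job. Leave any green or pink look-alike of the standard alone.

How it is judged:
By the outcome, as a careful person would: the job done as asked, in the order asked, and still so for the second after the job is handed in, with the robot touching nothing.
It also fails if it takes over 72 s, if anything falls off the work surface, if the arm or the gripper's body presses on something with over 40 N, if the wrist force passes 120 N, or if a joint passes its speed limit or range.

### The arm

A 7-joint arm with a two-finger parallel gripper is mounted at the origin on a cart in front of the work surface, level with it; the furniture and walls round the work are solid. World frame = base frame: x ahead of the robot, y to its left, z up, the work surface at z = 0. Lengths are in m, angles in degrees, forces in N, time in s.
With the tool pointing down it reaches from about 0.425 to 0.825 m from the base axis. Payload 3.6 kg.
Tool frame: the origin (TCP) lies at the very end of the fingers, on their centre line; the grasp point (between the pads) lies 19 mm behind it (bot.grip_depth is the z of the grasp point in the tool frame, in m); z points along the fingers, y is the line along which they close (so a half turn about z gives the same grasp; the last joint's range is limited). The gripper opens to 93 mm and grips with 3 to 60 N. Pads are 15 mm wide; open, the fingers measure 128 mm over their backs; the gripper's body (75 mm by 188 mm) begins 65 mm behind the grasp point.
Start: joints at [72.737, 35.231, -0.722, 81.555, 0.464, 63.22, -2.315], TCP at [0.176, -0.626, 0.219] pointing down, gripper open.
Joint ranges: [-178.69, 178.69], [-17.37, 117.87], [-77.05, 75.6], [15.02, 138.74], [-78.02, 258.01], [0.78, 113.62], [-162.83, 162.83]. Speed limits (degrees/s): [159.86, 159.86, 180, 180, 180, 180, 180].

### API

Orientations are given as a 3x3 rotation matrix whose columns are the frame's x, y, z axes.
In Python, from workcell import bot gives the robot as it stands.
- The arm moves only by the shell command python3 -m creep 'ROWS' [OPENING] [FORCE]. ROWS is JSON, a list of rows, each a list of 2 entries, a list of its own where there are three numbers: the shift along the tool's x, y, z in cm, then the turn about the tool's z in rad. A call has 1 to 8 rows; each row shifts and turns the commanded pose from where the row before left it, along the tool's axes as they then stand; what a row does not reach is not made up. A row lasts 1/12 s, in which the tool goes at most 41.7 mm and 7.16 degrees, less where a joint would pass 70% of its speed; a pose out of reach is approached as far as the arm can. A call with a gripper value outside its range is refused whole. OPENING is the opening, from 0 (shut) to 1 (fully open), set as the call begins (- or left out, the last holds). The fingers move at their own pace and stop on an object; FORCE is the grip in N (left out, the last holds). Time passes only in rows, so rows that do not move let the fingers close. It gives the time, the measured TCP pose, the force, the opening and the grip force at its end, in the units of the state.
- bot.observe(): the state, without advancing time (a new reading comes with each control period).
- bot.capture(name): name is "scene" or "side" or "wrist"; returns a dict with "img" (400x640x3 uint8, red, green, blue), "fx", "fy", "cx", "cy" (pixels), "rvec" (rotation vector, rad) and "tvec" (3), from world to camera coordinates, as OpenCV has them. Camera axes: x right, y down, z forward; pixel columns grow to the right and rows downward; lengths in m; the calibration is good to about 2 mm. The wrist camera is an equidistant fisheye: a pixel r from the principal point sees the ray r / f radians off the axis. A picture is of the moment at which its call begins. There is no depth.
- bot.finish_job(): hands the job in; it is judged then, once.
The state is a dict: "time": time; "q": joint angles; "qvel": joint speeds; "effort": joint torques, N m; "position": TCP position; "ee_rot": TCP orientation; "ft_force": force on the tool from outside, world axes, zero at the start; "torque": the same for the moment, N m; "width": opening from 0.0 (shut) to 1.0 (fully open); "finger_force": force on a finger pad.
Only numpy, scipy, OpenCV 4.12 (cv2) and the standard library are available. Lean on these libraries where they do the work, as an engineer would, in place of code of your own. Each camera call takes 0.05 s, during which the arm holds its last target. There are 200 camera calls.

## Working session

There is one attempt and no reset: what is moved stays moved. The work goes in short steps, Python scripts to look and compute and a shell command to move; the robot and the scene stay as the last step left them, time stands still between calls to the robot, and variables do not carry over. Pictures are saved under pics/ and viewed, at most 10 in all, crops included, and the job is handed in when it is done.

```bash
mkdir -p pics; ls; cat > h.py <<'E'
import numpy as np, cv2
from workcell import bot
def cap(n):
    c=bot.capture(n); c['R']=cv2.Rodrigues(np.array(c['rvec'],float))[0]; c['t']=np.array(c['tvec'],float).ravel(); c['o']=-c['R'].T@c['t']; return c
def ray(c,u,v,fish=False):
    x,y=(u-c['cx'])/c['fx'],(v-c['cy'])/c['fy']
    if fish:
        r=np.hypot(x,y); d=np.array([x/r*np.sin(r),y/r*np.sin(r),np.cos(r)]) if r>0 else np.array([0,0,1.])
    else: d=np.array([x,y,1.])
    d=c['R'].T@d; return d/np.linalg.norm(d)
def plane(c,u,v,z,fish=False):
    d=ray(c,u,v,fish); return c['o']+d*(z-c['o'][2])/d[2]
def tri(c1,p1,c2,p2):
    d1,d2=ray(c1,*p1),ray(c2,*p2); A=np.stack([d1,-d2],1); s=np.linalg.lstsq(A,c2['o']-c1['o'],rcond=None)[0]
    a,b=c1['o']+s[0]*d1,c2['o']+s[1]*d2; return (a+b)/2,np.linalg.norm(a-b)
def proj(c,P):
    q=c['R']@np.array(P)+c['t']; return c['fx']*q[0]/q[2]+c['cx'],c['fy']*q[1]/q[2]+c['cy']
def save(c,n): cv2.imwrite('pics/'+n+'.png',c['img'][:,:,::-1])
def blobs(c,lo,hi,amin=30):
    h=cv2.cvtColor(c['img'],cv2.COLOR_RGB2HSV); m=cv2.inRange(h,np.array(lo),np.array(hi))
    n,_,s,ce=cv2.connectedComponentsWithStats(m); return [(s[i].tolist(),ce[i].round(1).tolist()) for i in range(1,n) if s[i][4]>=amin]
E
python3 - <<'E'
from h import *
for n in('scene','side'):
    c=cap(n); save(c,n+'0'); print(n,c['o'].round(3),ray(c,320,200).round(2),c['fx'],c['img'].shape)
print(bot.observe(),bot.grip_depth)
E
```

```text
pics
scene [-0.016 -0.778  0.983] [ 0.45  0.56 -0.69] 436.8690105434523 (400, 640, 3)
side [ 0.464 -1.348  0.657] [ 0.05  0.91 -0.42] 377.149122192501 (400, 640, 3)
{'time': 0.1, 'q': array([72.73835464, 35.28276632, -0.7231391 , 81.63162053,  0.46361848,
       63.219506  , -2.31389359]), 'qvel': array([ 0.00322605, -0.17037598, -0.0013094 , -0.15014196, -0.03633098,
        0.06141204,  0.01272359]), 'effort': array([ 1.16507701e-03, -4.60040259e+01,  2.10064547e-01, -1.66245747e+01,
       -6.11952343e-02,  1.68943126e-02,  1.13554993e-04]), 'position': array([ 0.17618591, -0.62492688,  0.21761068]), 'ee_rot': array([[ 9.62465097e-01,  2.71404736e-01, -6.37758063e-04],
       [ 2.71405485e-01, -9.62462591e-01,  2.19632469e-03],
       [-1.77253565e-05, -2.28697689e-03, -9.99997385e-01]]), 'ft_force': array([ 0.26196862,  0.01115023, -0.4468948 ]), 'torque': array([ 0.03561368, -0.02107453, -0.03808889]), 'finger_force': 0.0, 'width': 0.9981631364488576} -0.0188
```

View pics/scene0.png

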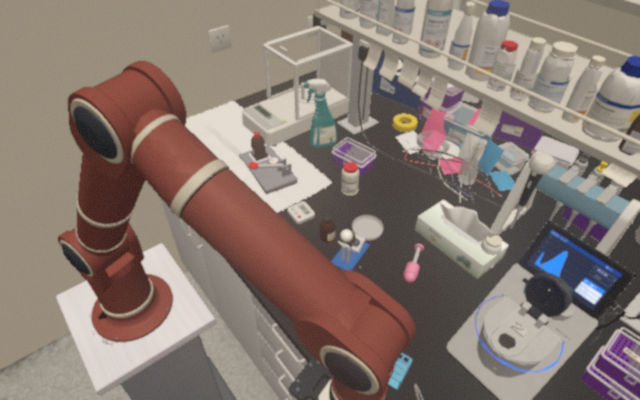

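View pics/side0.png

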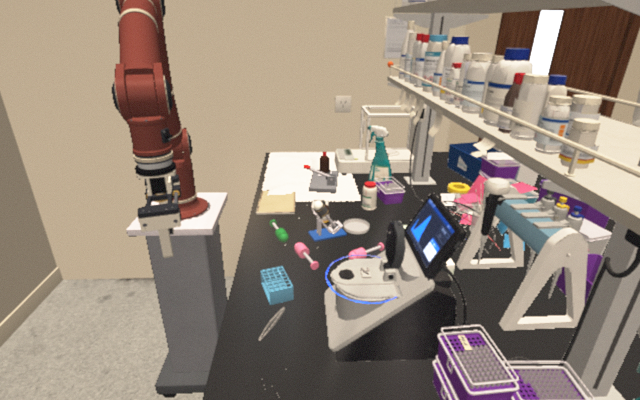

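Scene view: the red-capped brown bottle stands on the stage (cap at 256,137) and the red lever end is at (253,165). There is a blue cradle with a white-balled standard at (346,236), a black-capped bottle at (327,230) and a timer at (301,212).

Standard candidates in the side view: white-balled in the blue cradle (319,206), green lying (278,230), pink lying (307,255), pink lying (366,250). The one in the cradle fits, having a dark barrel, a white ball and a lean. I'll confirm it in an enlarged crop.

```bash
python3 - <<'E'
from h import *
s=cap('scene');d=cap('side')
def cr(c,u,v,w,h,k): return cv2.resize(c['img'][v:v+h,u:u+w],None,fx=k,fy=k,interpolation=cv2.INTER_CUBIC)
a=cr(s,230,120,100,75,4);b=cr(s,300,205,100,75,4);e=cr(d,285,145,100,75,4);f=cr(d,280,190,100,75,4)
cv2.imwrite('pics/crop1.png',np.vstack([np.hstack([a,b]),np.hstack([e,f])])[:,:,::-1])
for n,c in(('scene',s),('side',d)):
    print(n,'red',[x for x in blobs(c,(0,150,90),(8,255,255),6) if x[0][0]>230 and x[0][1]<260])
    print(n,'blue',[x for x in blobs(c,(100,140,60),(118,255,255),20) if x[0][0]>230 and x[0][1]<280])
E
```

```text
scene red [([503, 42, 14, 8, 61], [509.9, 44.5]), ([250, 163, 7, 5, 31], [252.8, 165.0]), ([345, 163, 12, 9, 75], [350.3, 166.9])]
scene blue [([623, 57, 17, 20, 248], [632.6, 66.4]), ([559, 235, 63, 43, 314], [592.1, 257.3]), ([535, 250, 33, 27, 454], [552.8, 263.0]), ([582, 277, 24, 18, 113], [594.8, 285.2])]
side red [([417, 34, 12, 8, 53], [422.3, 37.2]), ([456, 63, 5, 5, 14], [458.4, 64.8]), ([515, 73, 4, 3, 9], [516.7, 74.1]), ([514, 73, 10, 11, 43], [518.5, 78.9]), ([324, 152, 2, 5, 9], [324.6, 154.0]), ([304, 165, 6, 4, 16], [306.2, 166.2]), ([364, 181, 11, 6, 48], [368.9, 183.7])]
side blue [([452, 38, 16, 6, 76], [459.5, 40.1]), ([505, 49, 24, 10, 216], [516.8, 53.8]), ([550, 76, 16, 8, 103], [557.4, 79.8]), ([490, 83, 20, 5, 41], [498.7, 85.2]), ([448, 144, 33, 37, 656], [464.3, 159.7]), ([430, 203, 25, 31, 159], [442.2, 218.2]), ([574, 207, 8, 4, 23], [577.7, 208.5]), ([411, 215, 21, 27, 247], [419.8, 227.7]), ([310, 229, 37, 11, 186], [327.5, 234.3]), ([430, 237, 10, 15, 58], [435.4, 244.1]), ([325, 267, 7, 22, 51], [327.4, 276.9])]
```

View pics/crop1.png

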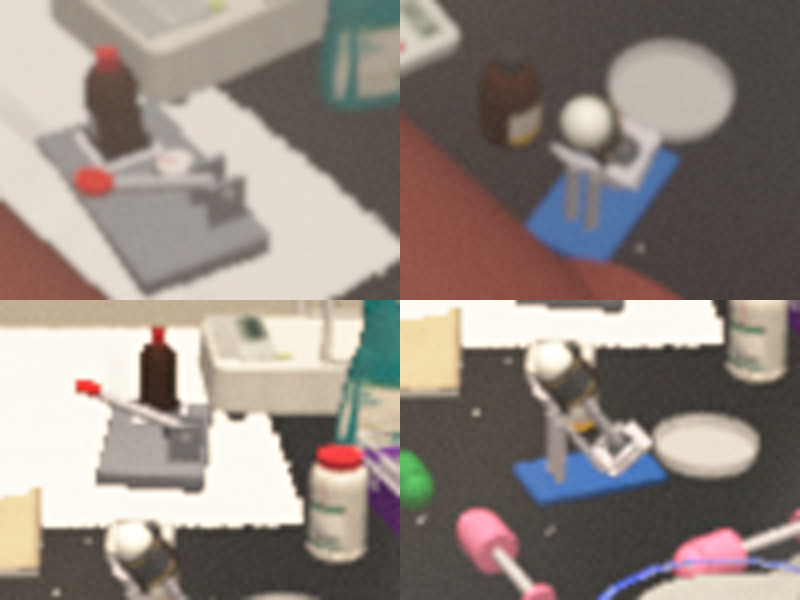

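The crop confirms it: the white ball and dark brass-ringed barrel lean in the blue cradle. The scene ball is at (347,235.7) and the side ball at (317.5,205.5). Next I'll triangulate.

```bash
python3 - <<'E'
from h import *
s=cap('scene');d=cap('side')
P=lambda n,a,b:print(n,*[np.round(x,4) for x in tri(s,a,d,b)])
P('ball',(347,235.7),(317.5,205.5))
P('cap',(256.3,133.3),(324.5,153.3))
P('lever',(252.8,165),(306.2,166.2))
P('tallcap',(350.3,166.9),(368.9,183.7))
for c,L in((s,[(331.75,260.5),(349,269),(370,244.5)]),(d,[(308.75,231.5),(315.5,239),(346.25,233.5)])):
    for p in L: print('cr',plane(c,*p,.01).round(4))
# stage top z=30: scene corners crop a, side crop e
for p in[(40,142),(148,283),(267,240)]: print('st scene',plane(s,230+p[0]/4,120+p[1]/4,.03).round(4))
for p in[(98,475),(203,482),(207,408),(113,408)]: print('st side',plane(d,285+p[0]/4,145+(p[1]-300)/4,.03).round(4))
print('bottle base',plane(s,230+125/4,120+150/4,.045).round(3))
# bystanders
print('brown',plane(s,327,222,.082).round(3),'timer',plane(s,301,212,.018).round(3),'dish',plane(s,368,228,.014).round(3))
print('note',[plane(d,*p,.013).round(3) for p in[(257,213),(295,213),(262,190),(296,192)]])
h=cv2.cvtColor(d['img'],cv2.COLOR_RGB2HSV);print('w-ball scene',[x for x in blobs(s,(0,0,190),(180,60,255),8) if 325<x[1][0]<365 and 215<x[1][1]<260])
print([x for x in blobs(d,(0,0,190),(180,60,255),8) if 305<x[1][0]<345 and 195<x[1][1]<240])
E
```

```text
ball [ 0.5228 -0.2331  0.1178] 0.0
cap [0.5788 0.2936 0.1258] 0.0028
lever [0.4931 0.1831 0.1038] 0.003
tallcap [ 0.7322 -0.0104  0.1007] 0.0014
cr [ 0.4953 -0.2087  0.01  ]
cr [ 0.514  -0.2606  0.01  ]
cr [ 0.6203 -0.2318  0.01  ]
cr [ 0.4946 -0.2148  0.01  ]
cr [ 0.5157 -0.2655  0.01  ]
cr [ 0.6223 -0.2323  0.01  ]
st scene [0.5265 0.334  0.03  ]
st scene [0.5005 0.1242 0.03  ]
st scene [0.6068 0.1078 0.03  ]
st side [0.5064 0.1114 0.03  ]
st side [0.6154 0.0903 0.03  ]
st side [0.6402 0.3079 0.03  ]
st side [0.5297 0.3102 0.03  ]
bottle base [0.57  0.262 0.045]
brown [ 0.534 -0.137  0.082] timer [ 0.536 -0.009  0.018] dish [ 0.657 -0.183  0.014]
note [array([ 0.304, -0.075,  0.013]), array([ 0.446, -0.079,  0.013]), array([0.304, 0.142, 0.013]), array([0.449, 0.117, 0.013])]
w-ball scene [([342, 230, 10, 10, 77], [346.4, 234.1])]
[([313, 211, 4, 4, 8], [314.2, 212.5]), ([328, 221, 15, 13, 77], [335.1, 226.8])]
```

```bash
python3 -m creep '[[[0,0,-2.7],0.09],[[0,0,-2.7],0.09],[[0,0,-2.7],0.095],[[2.7,-2.25,0],0],[[2.7,-2.25,0],0],[[2.7,-2.25,0],0],[[2.7,-2.25,0],0],[[2.7,-2.25,0],0]]' 0.75 10
python3 -m creep '[[[2.7,-2.25,0],0],[[2.7,-2.25,0],0],[[2.7,-2.25,0],0],[[2.7,-2.25,0],0],[[2.7,-2.25,0],0],[[1,-4,0],0],[[1,-4,0],0],[[1,-4,0],0]]'
python3 -m creep '[[[1,-4,0],0],[[1,-4,0],0],[[1,-4,0],0],[[1,-4,0],0],[[1,-4,0],0],[[1,-4,0],0],[[1,-4,0],0],[[0.4,-3.5,0],0]]'
python3 -m creep '[[[0,-3.5,0],0],[[0,-3.5,0],0],[[0,-3.5,0],0],[[0,-3.5,0],0],[[0,0,0],0.06],[[0,0,0],0.06],[[0,0,0],0],[[0,0,0],0]]'
python3 - <<'E'
from h import *
w=cap('wrist'); cv2.imwrite('pics/w1.png',w['img'][:,:,::-1]); print(w['o'].round(3),w['R'].round(2).tolist(),w['fx'],w['cx'],w['cy'])
o=bot.observe(); print(o['position'],o['ee_rot'].round(3))
E
```

```text
time: 0.97
position: [0.3125, -0.5118, 0.2998]
ee_rot: [[1.0, -0.0, 0.0], [-0.0, -1.0, -0.0], [0.0, 0.0, -1.0]]
ft_force: [0.7, -0.5, -0.0]
width: 0.75
finger_force: 0.0
time: 1.63
position: [0.4769, -0.2787, 0.2994]
ee_rot: [[1.0, -0.0, -0.0], [-0.0, -1.0, 0.0], [-0.0, -0.0, -1.0]]
ft_force: [1.2, 0.3, -0.1]
width: 0.749
finger_force: 0.0
time: 2.3
position: [0.5511, 0.0376, 0.2998]
ee_rot: [[1.0, 0.002, 0.001], [0.002, -1.0, 0.001], [0.001, -0.001, -1.0]]
ft_force: [0.7, 0.2, 0.2]
width: 0.753
finger_force: 0.0
time: 2.97
position: [0.5505, 0.1741, 0.2996]
ee_rot: [[0.993, -0.119, -0.0], [-0.119, -0.993, -0.0], [-0.0, 0.0, -1.0]]
ft_force: [-0.3, 0.1, 0.5]
width: 0.749
finger_force: 0.0
[0.623 0.166 0.465] [[-0.12, -0.99, -0.0], [-0.96, 0.11, 0.27], [-0.27, 0.03, -0.96]] 309.70691628693146 319.7884065542891 199.31291523560316
[0.55055738 0.17388231 0.29968464] [[ 0.993 -0.119 -0.   ]
 [-0.119 -0.993 -0.   ]
 [ 0.     0.    -1.   ]]
```

View pics/w1.png

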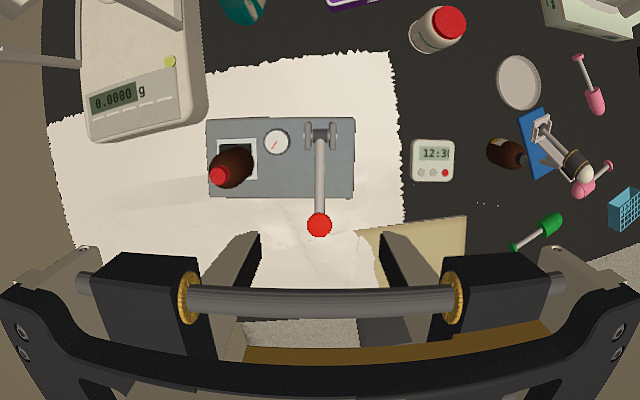

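The wrist view shows the bottle cap at (219,174), the pad frame at (218–257,139–180), the gauge at (277,141), the lever red end at (319,225), the timer at (433,160) and the cradle at (540,145).

```bash
python3 - <<'E'
from h import *
w=cap('wrist')
f=lambda n,u,v,z:print(n,plane(w,u,v,z,True).round(4)[:2])
for x in blobs(w,(0,170,110),(8,255,255),40): print(x)
f('cap',219,174,.135)
for p in[(208,119),(355,117),(354,197),(208,197)]: f('stage',*p,.03)
f('lever',319,225,.108);f('gauge',277,141,.07)
for p in[(218,139),(257,139),(257,180)]: f('padframe',*p,.043)
f('timer',433,160,.018);f('tall',450,22,.105);f('dish',518,83,.014);f('brown',496,152,.082)
f('sheet',392,52,0);f('sheet',402,228,0);f('note',466,216,.013);f('ball',583,176,.117);f('bal',205,115,.05);f('bal',88,140,.05)
for p in[(518,112),(546,106),(578,168),(534,180)]: f('cr',*p,.01)
E
```

```text
([434, 6, 32, 32, 712], [449.7, 21.3])
([210, 168, 20, 17, 230], [217.9, 176.0])
([307, 213, 25, 24, 460], [318.7, 224.8])
cap [0.5753 0.2852]
stage [0.6429 0.3264]
stage [0.6158 0.117 ]
stage [0.5011 0.1299]
stage [0.5275 0.3483]
lever [0.4927 0.1822]
gauge [0.598  0.2237]
padframe [0.6117 0.3111]
padframe [0.6029 0.255 ]
padframe [0.5458 0.264 ]
timer [0.5413 0.0021]
tall [ 0.7288 -0.0077]
dish [ 0.6581 -0.1686]
brown [ 0.5563 -0.0728]
sheet [0.7103 0.0458]
sheet [0.4305 0.0527]
note [ 0.4411 -0.0579]
ball [ 0.5163 -0.225 ]
bal [0.6483 0.3226]
bal [0.655  0.5454]
cr [ 0.609  -0.1671]
cr [ 0.6196 -0.2347]
cr [ 0.5008 -0.327 ]
cr [ 0.4878 -0.2044]
```

```bash
python3 -m creep '[[[0.31,-2.94,0],0],[[0.31,-2.94,0],0],[[0.31,-2.94,0],0],[[0.31,-2.94,0],0],[[0,0,3],0],[[0,0,3],0],[[0,0,0],0],[[0,0,0],0]]'
python3 - <<'E'
from h import *
w=cap('wrist'); save(w,'w2')
for x in blobs(w,(0,170,110),(8,255,255),40): print(x,plane(w,*x[1],.135,True).round(4))
print(bot.observe()['position'])
E
```

```text
time: 3.73
position: [0.5764, 0.2884, 0.2384]
ee_rot: [[0.993, -0.121, -0.003], [-0.121, -0.993, -0.002], [-0.003, 0.002, -1.0]]
ft_force: [0.3, 0.2, 1.8]
width: 0.746
finger_force: 0.0
([540, 21, 25, 34, 587], [552.2, 37.5]) [0.7217 0.0229 0.135 ]
([309, 186, 23, 26, 406], [320.1, 199.9]) [0.5744 0.2885 0.135 ]
([414, 240, 23, 24, 336], [426.7, 249.6]) [0.5105 0.1894 0.135 ]
[0.5776298  0.28895106 0.24051626]
```

View pics/w2.png

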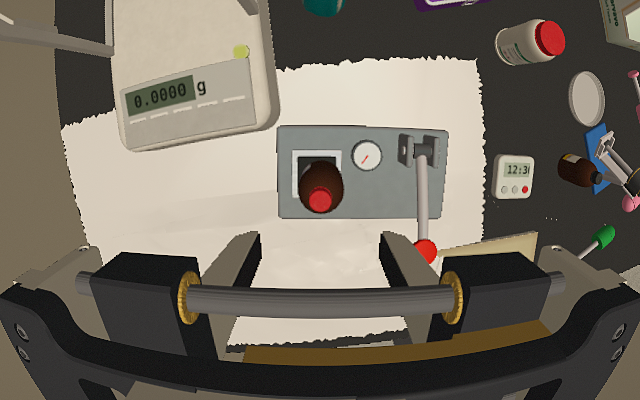

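The cap at (320,200) lies between the fingers, within 3 mm. I'll descend, grip and lift.

```bash
python3 -m creep '[[[-0.2,0,2.9],0],[[0,0,2.9],0],[[0,0,2.9],0],[[0,0,2.9],0],[[0,0,2.9],0],[[0,0,2.9],0],[[0,0,0],0],[[0,0,0],0]]'
python3 -m creep '[[[0,0,0],0],[[0,0,0],0],[[0,0,0],0],[[0,0,0],0],[[0,0,0],0],[[0,0,-0.5],0],[[0,0,-1],0]]' 0.4 12
```

```text
time: 4.45
position: [0.5759, 0.2897, 0.0667]
ee_rot: [[0.993, -0.121, 0.001], [-0.121, -0.993, 0.0], [0.001, -0.0, -1.0]]
ft_force: [0.2, 0.3, 0.3]
width: 0.751
finger_force: 0.0
time: 5.03
position: [0.5739, 0.2895, 0.08]
ee_rot: [[0.993, -0.12, -0.003], [-0.12, -0.993, -0.001], [-0.002, 0.001, -1.0]]
ft_force: [-0.9, 0.7, -0.4]
width: 0.508
finger_force: 12.0
```

```bash
python3 -m creep '[[[0,0,-3],0],[[0,0,-3],0],[[0,0,-3],0],[[0,0,-3],0],[[0.98,3.4,0],0],[[0.98,3.4,0],0],[[0.98,3.4,0],0],[[0.98,3.4,0],0]]'
python3 -m creep '[[[0.98,3.4,0],0],[[0.98,3.4,0],0],[[0.98,3.4,0],0],[[0.98,3.4,0],0],[[0.98,3.4,0],0],[[0.98,3.4,0],0],[[0,0,0],0],[[0,0,0],0]]'
python3 - <<'E'
from h import *
w=cap('wrist'); save(w,'w3')
print(bot.observe()['position'])
E
```

```text
time: 5.7
position: [0.5975, 0.1491, 0.2016]
ee_rot: [[0.993, -0.119, 0.001], [-0.119, -0.993, 0.0], [0.001, -0.001, -1.0]]
ft_force: [1.0, -0.1, -0.0]
width: 0.503
finger_force: 12.0
time: 6.37
position: [0.6313, -0.0632, 0.2009]
ee_rot: [[0.992, -0.126, 0.0], [-0.126, -0.992, -0.001], [0.0, 0.001, -1.0]]
ft_force: [0.6, 1.1, -1.4]
width: 0.507
finger_force: 12.0
[ 0.63135189 -0.05977229  0.20089046]
```

View pics/w3.png

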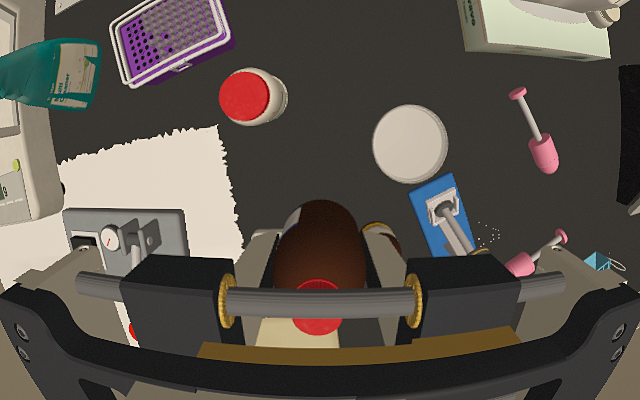

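The held bottle is central. The dish is at (410,143), the tall bottle at (255,97), and the black-capped bottle at (380,235) shows partly behind the right finger. I'll check clearances.

```bash
python3 - <<'E'
from h import *
w=cap('wrist');s=cap('scene')
f=lambda n,u,v,z:print(n,plane(w,u,v,z,True).round(3)[:2])
f('brown base edge',370,226,0);f('brown b',372,225,.0);f('dish',410,145,.007);f('tall',244,97,.105)
for p in[(411,190),(452,175),(473,255)]: f('cr',*p,.01)
print('brown scene cap',plane(s,324,222,.082).round(3),'base',plane(s,328,241,0).round(3))
E
```

```text
brown base edge [ 0.561 -0.115]
brown b [ 0.562 -0.117]
dish [ 0.659 -0.171]
tall [ 0.729 -0.007]
cr [ 0.604 -0.168]
cr [ 0.617 -0.223]
cr [ 0.5   -0.258]
brown scene cap [ 0.528 -0.132  0.082] base [ 0.538 -0.14   0.   ]
```

```bash
python3 -m creep '[[[0,0,3],0],[[0,0,3],0],[[0,0,3],0],[[0,0,3],0],[[0,0,2.5],0],[[0,0,1.8],0],[[0,0,0.8],0],[[0,0,0.3],0]]'
python3 -m creep '[[[0,0,0.3],0],[[0,0,0],0],[[0,0,0],0]]'
```

```text
time: 7.18
position: [0.6306, -0.0572, 0.0253]
ee_rot: [[0.993, -0.117, -0.003], [-0.117, -0.993, 0.001], [-0.003, -0.001, -1.0]]
ft_force: [0.6, 0.9, -0.9]
width: 0.509
finger_force: 12.0
time: 7.43
position: [0.6325, -0.0591, 0.025]
ee_rot: [[0.993, -0.119, 0.003], [-0.119, -0.993, 0.0], [0.003, -0.0, -1.0]]
ft_force: [0.8, 0.4, -0.8]
width: 0.51
finger_force: 12.0
```

```bash
python3 -m creep '[[[0,0,0.15],0],[[0,0,0],0]]'; python3 -m creep '[[[0,0,0.15],0],[[0,0,0],0]]';
```

```text
time: 7.6
position: [0.632, -0.0595, 0.023]
ee_rot: [[0.993, -0.12, 0.002], [-0.12, -0.993, -0.0], [0.002, -0.0, -1.0]]
ft_force: [-0.0, 0.5, -0.1]
width: 0.506
finger_force: 12.0
time: 7.77
position: [0.632, -0.0596, 0.0226]
ee_rot: [[0.993, -0.12, 0.001], [-0.12, -0.993, -0.0], [0.001, 0.0, -1.0]]
ft_force: [-2.6, 0.2, 7.1]
width: 0.506
finger_force: 12.0
```

```bash
python3 -m creep '[[[0,0,-0.1],0],[[0,0,0],0],[[0,0,0],0],[[0,0,-2],0],[[0,0,-3],0],[[0,0,-4],0],[[0,0,-4],0],[[0,0,-4],0]]' 0.65
python3 -m creep '[[[0,0,-4],0],[[0,0,-4],-0.11],[[-2,4,0],-0.11],[[-2,4,0],-0.11],[[-2,4,0],-0.1],[[0,0,0],0],[[0,0,0],0]]' 0.65
python3 - <<'E'
from h import *
w=cap('wrist'); save(w,'w4');s=cap('scene');d=cap('side')
o=bot.observe();print(o['position'],o['ee_rot'].round(3))
for c in (s,d): print([x for x in blobs(c,(0,150,90),(8,255,255),4) if 230<x[0][0]<400 and 120<x[0][1]<260], proj(c,(.632,-.0595,.085)))
E
```

```text
time: 8.43
position: [0.631, -0.0595, 0.1931]
ee_rot: [[0.993, -0.12, -0.001], [-0.12, -0.993, 0.0], [-0.001, -0.0, -1.0]]
ft_force: [1.1, -0.6, -0.0]
width: 0.648
finger_force: 0.0
time: 9.02
position: [0.5856, -0.1806, 0.2713]
ee_rot: [[0.955, 0.297, -0.001], [0.297, -0.955, -0.002], [-0.002, 0.001, -1.0]]
ft_force: [0.6, 1.0, 0.9]
width: 0.651
finger_force: 0.0
[ 0.58763568 -0.17377881  0.27147506] [[ 0.952  0.307  0.   ]
 [ 0.307 -0.952  0.002]
 [ 0.001 -0.002 -1.   ]]
[([250, 163, 7, 5, 26], [252.9, 164.8]), ([345, 163, 11, 9, 73], [350.3, 166.9]), ([333, 190, 6, 5, 21], [335.2, 191.9])] (np.float64(335.90515927060187), np.float64(191.94915535526422))
[([304, 165, 6, 4, 14], [306.5, 166.3]), ([364, 181, 10, 6, 40], [368.8, 183.8]), ([342, 192, 5, 6, 18], [344.3, 194.5])] (np.float64(344.26009581820017), np.float64(192.9359152404973))
```

View pics/w4.png

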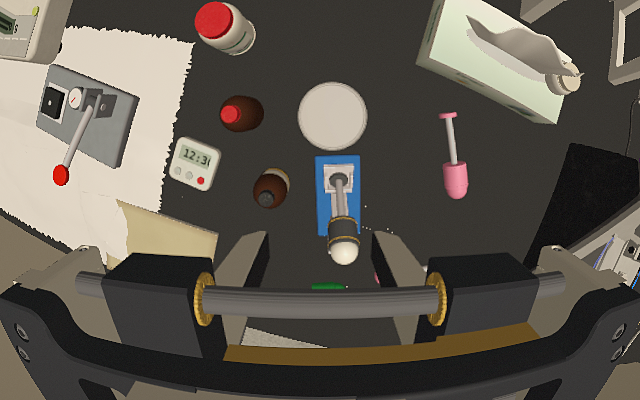

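The bottle stands at (240,113). The cradle base corners are at (316,156) and (360,155), with the barrel at (343,233), ball at (342,253) and the empty pad at (53,100).

```bash
python3 - <<'E'
from h import *
w=cap('wrist');s=cap('scene');d=cap('side')
f=lambda n,u,v,z:print(n,plane(w,u,v,z,True).round(4)[:2])
for x in blobs(w,(100,140,60),(118,255,255),20): print(x)
for p in[(316,157),(359,155.5),(360,235),(317,235)]: f('cr',*p,.01)
f('ball',342.5,253,.117)
f('foot pocket',338,180,.03)
f('pad',53,101,.045)
for x in blobs(w,(0,0,200),(180,50,255),20): 
  if 320<x[1][0]<370 and 230<x[1][1]<275: print(x,plane(w,*x[1],.117,True))
o=bot.observe();print(o['position'],np.degrees(np.arctan2(*o['ee_rot'][1::-1,0])))
E
```

```text
([320, 158, 45, 81, 1698], [339.6, 193.8])
cr [ 0.601  -0.1626]
cr [ 0.6217 -0.2188]
cr [ 0.5106 -0.2603]
cr [ 0.4912 -0.1992]
ball [ 0.5206 -0.2215]
foot pocket [ 0.5831 -0.1996]
pad [0.5792 0.2915]
([338, 247, 24, 21, 399], [349.7, 256.7]) [ 0.51861398 -0.23097164  0.117     ]
[ 0.58778135 -0.17362014  0.27157301] 17.939110019188853
```

```bash
python3 - <<'E'
from h import *
w=cap('wrist')
h=cv2.cvtColor(w['img'],cv2.COLOR_RGB2HSV); m=cv2.inRange(h,(100,120,50),(118,255,255)); m[:,:300]=0;m[:,400:]=0
c=max(cv2.findContours(m,0,2)[0],key=cv2.contourArea); q=cv2.convexHull(c)[:,0]
P=np.array([plane(w,u,v,.008,True)[:2] for u,v in q.astype(float)],np.float32)
r=cv2.minAreaRect(P*1000); print(r)
b=cv2.inRange(h,(0,0,170),(180,60,255)); b[:245]=0;b[275:]=0;b[:,:330]=0;b[:,:330]=0;b[:,368:]=0
c=max(cv2.findContours(b,0,2)[0],key=cv2.contourArea); e=cv2.minEnclosingCircle(c); print(e,plane(w,*e[0],.117,True))
E
```

```text
((554.3203735351562, -216.79193115234375), (119.68577575683594, 63.631343841552734), 19.372161865234375)
((348.5, 254.5), 13.285429954528809) [ 0.5209848  -0.22877274  0.117     ]
```

The fitted base is 119.7×63.6 mm, centred at (0.554,-0.217) with yaw 19.4°. It predicts the ball to within 1 mm. I'll go to the barrel.

```bash
python3 -m creep '[[[0,0,0],-0.025],[[-2.4,1,0],0],[[-2.4,1,0],0],[[-2.4,1,0],0],[[0,0,3],0],[[0,0,3],0],[[0,0,0],0],[[0,0,0],0]]'
python3 - <<'E'
from h import *
o=bot.observe();p=o['position'];R=o['ee_rot'];print(p,np.degrees(np.arctan2(*R[1::-1,0])))
print('to go cm',(R.T@(np.array([.5301,-.2253,.085])-p)*100).round(2))
s=cap('scene');d=cap('side')
E
```

```text
time: 10.03
position: [0.5285, -0.227, 0.2108]
ee_rot: [[0.944, 0.33, -0.003], [0.33, -0.944, 0.002], [-0.002, -0.002, -1.0]]
ft_force: [0.8, 0.3, 1.1]
width: 0.649
finger_force: 0.0
[ 0.52845678 -0.22702653  0.21081447] 19.271365323606602
to go cm [ 0.24 -0.08 12.58]
```

```bash
python3 -m creep '[[[0.1,-0.05,2.6],0],[[0.1,0,2.6],0],[[0,0,2.6],0],[[0,0,2.2],0],[[0,0,1.6],0],[[0,0,0.9],0],[[0,0,0],0],[[0,0,0],0]]'
python3 -m creep '[[[0,0,0],0],[[0,0,0],0],[[0,0,0],0],[[0,0,0],0],[[0,0,0],0]]' 0.3 18
python3 - <<'E'
from h import *
s=cap('side');c=s['img'][170:245,275:375];w=cap('wrist')['img'][130:330,220:460]
cv2.imwrite('pics/g1.png',np.hstack([cv2.resize(c,(400,300),interpolation=2),cv2.resize(w,(360,300),interpolation=2)])[:,:,::-1])
E
```

```text
time: 10.8
position: [0.5321, -0.2268, 0.0879]
ee_rot: [[0.944, 0.329, 0.002], [0.329, -0.944, -0.001], [0.002, 0.001, -1.0]]
ft_force: [0.7, 0.2, -0.9]
width: 0.647
finger_force: 0.0
time: 11.22
position: [0.5309, -0.2262, 0.0874]
ee_rot: [[0.944, 0.329, 0.0], [0.329, -0.944, 0.0], [0.0, -0.0, -1.0]]
ft_force: [-0.9, 0.6, 3.5]
width: 0.385
finger_force: 18.0
```

View pics/g1.png

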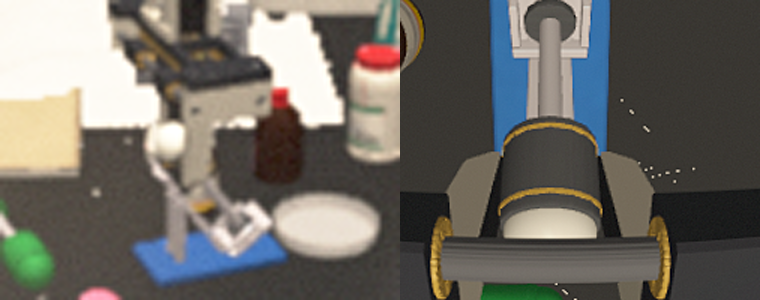

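The grip is on the barrel (35.8 mm opening). I'll draw it out along the stem.

```bash
python3 -m creep '[[[-0.29,0,-0.41],0],[[-0.57,0,-0.82],0],[[-0.57,0,-0.82],0],[[-0.57,0,-0.82],0],[[-0.57,0,-0.82],0],[[-0.57,0,-0.82],0],[[-0.57,0,-0.82],0],[[0,0,0],0]]'
python3 -m creep '[[[0,0,-1],0],[[0,0,-2],0],[[0,0,-2],0],[[0,0,-1],0],[[0,0,0],0],[[0,0,0],0]]'
python3 - <<'E'
from h import *
s=cap('side');c=s['img'][150:240,270:390];w=cap('wrist')['img'][130:330,220:460]
cv2.imwrite('pics/g2.png',np.hstack([cv2.resize(c,(400,300),interpolation=2),cv2.resize(w,(360,300),interpolation=2)])[:,:,::-1])
E
```

```text
time: 11.98
position: [0.4947, -0.2405, 0.1419]
ee_rot: [[0.945, 0.327, 0.001], [0.327, -0.945, -0.002], [0.0, 0.002, -1.0]]
ft_force: [0.8, -0.1, -3.0]
width: 0.384
finger_force: 18.0
time: 12.48
position: [0.4958, -0.2387, 0.2]
ee_rot: [[0.944, 0.329, 0.0], [0.329, -0.944, -0.0], [0.0, 0.0, -1.0]]
ft_force: [-1.1, -0.8, -3.3]
width: 0.389
finger_force: 18.0
```

View pics/g2.png

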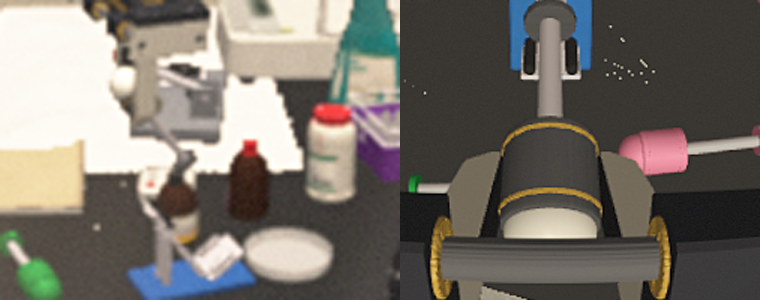

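The standard is held and clear of the cradle, still leaning 35°. The tool cannot tilt, so I will bring it upright in the grip. I'll push the low foot against the vertical front of the fixed stage base, below the pad. First I move it there.

```bash
python3 -m creep '[[[0,0,-1.25],0.114],[[0,0,-1.25],0.114],[[0,0,-1.25],0.114],[[0,0,-1.25],0.115],[[-0.4,-1.7,0],0],[[-0.83,-3.57,0],0],[[-0.83,-3.57,0],0],[[-0.83,-3.57,0],0]]'
python3 -m creep '[[[-0.83,-3.57,0],0],[[-0.83,-3.57,0],0],[[-0.83,-3.57,0],0],[[-0.83,-3.57,0],0],[[-0.83,-3.57,0],0],[[-0.83,-3.57,0],0],[[-0.83,-3.57,0],0],[[-0.83,-3.57,0],0]]'
python3 -m creep '[[[-0.83,-3.57,0],0],[[-0.83,-3.57,0],0],[[-0.83,-3.57,0],0],[[-0.4,-1.7,0],0],[[0,0,0],0],[[0,0,0],0]]'
python3 - <<'E'
from h import *
w=cap('wrist'); save(w,'w5')
o=bot.observe();p=o['position'];R=o['ee_rot'];print(p,np.degrees(np.arctan2(*R[1::-1,0])))
h=cv2.cvtColor(w['img'],cv2.COLOR_RGB2HSV)
for x in blobs(w,(0,170,110),(8,255,255),40): print('red',x,plane(w,*x[1],.108,True).round(4))
# dark pad inside stage
g=cv2.inRange(h,(0,0,0),(180,255,45))
n,_,s,ce=cv2.connectedComponentsWithStats(g)
for i in range(1,n):
    if 150<s[i][4]<4000: print('dark',s[i],ce[i].round(1),plane(w,*ce[i],.045,True).round(4))
E
```

```text
time: 13.25
position: [0.481, -0.1108, 0.2486]
ee_rot: [[0.992, -0.123, -0.003], [-0.123, -0.992, 0.001], [-0.003, -0.0, -1.0]]
ft_force: [0.4, 0.4, -1.1]
width: 0.382
finger_force: 18.0
time: 13.92
position: [0.4498, 0.1808, 0.2488]
ee_rot: [[0.993, -0.122, -0.002], [-0.122, -0.993, -0.001], [-0.002, 0.001, -1.0]]
ft_force: [0.4, 0.4, -2.9]
width: 0.382
finger_force: 18.0
time: 14.42
position: [0.4363, 0.3067, 0.2485]
ee_rot: [[0.993, -0.119, -0.003], [-0.119, -0.993, -0.002], [-0.003, 0.002, -1.0]]
ft_force: [-0.4, -0.7, -2.8]
width: 0.385
finger_force: 18.0
[0.43713679 0.30493864 0.24863055] -7.0034586212379715
red ([565, 14, 10, 13, 88], [569.8, 19.8]) [ 0.6213 -0.0345  0.108 ]
red ([420, 108, 27, 30, 613], [432.7, 122.3]) [0.4919 0.1841 0.108 ]
dark [ 65   0  60  49 180] [92.7 28. ] [0.7003 0.6042 0.045 ]
dark [538   9  30  32 489] [549.1  25.6] [ 0.6274 -0.0517  0.045 ]
dark [ 299   41   38   37 1274] [317.6  58.8] [0.5765 0.2924 0.045 ]
dark [559  68  36  31 730] [575.3  84.3] [ 0.5407 -0.0965  0.045 ]
dark [ 250  222  141   71 1231] [317.2 270.8] [0.3082 0.3255 0.045 ]
dark [ 78 378  39  22 511] [ 95.8 390.3] [-0.0072  0.9093  0.045 ]
dark [524 378  38  22 512] [543.9 390.2] [-0.1406 -0.1765  0.045 ]
```

The empty pad centre measures (0.577,0.291). Next I'll lower it and push gently.

```bash
python3 -m creep '[[[0,0,3.5],0],[[0,0,3.5],0],[[0,0,3.5],0],[[0,0,3],0],[[0,0,2],0],[[0,0,1.4],0],[[0,0,0],0],[[0,0,0],0]]' - 14
python3 -m creep '[[[0.4,0,0],0],[[0.4,0,0],0],[[0.3,0,0],0],[[0,0,0],0]]'
python3 -m creep '[[[0.2,0,0],0],[[0.2,0,0],0],[[0.2,0,0],0],[[0,0,0],0]]'
```

```text
time: 15.13
position: [0.4379, 0.3041, 0.0805]
ee_rot: [[0.992, -0.124, -0.001], [-0.124, -0.992, -0.002], [-0.001, 0.002, -1.0]]
ft_force: [0.8, 0.6, -1.4]
width: 0.384
finger_force: 14.0
time: 15.47
position: [0.4503, 0.3047, 0.082]
ee_rot: [[0.992, -0.124, 0.003], [-0.124, -0.992, 0.001], [0.003, -0.002, -1.0]]
ft_force: [0.4, 0.2, -2.6]
width: 0.384
finger_force: 14.0
time: 15.8
position: [0.4547, 0.304, 0.081]
ee_rot: [[0.993, -0.122, 0.0], [-0.122, -0.993, 0.0], [0.0, -0.0, -1.0]]
ft_force: [-0.5, -0.2, -2.9]
width: 0.382
finger_force: 14.0
```

```bash
python3 -m creep '[[[0.25,0,0],0],[[0.25,0,0],0],[[0.25,0,0],0],[[0,0,0],0]]'
python3 -m creep '[[[0.25,0,-0.05],0],[[0.25,0,-0.05],0],[[0.25,0,-0.1],0],[[0,0,0],0]]'
```

```text
time: 16.13
position: [0.4615, 0.3032, 0.0808]
ee_rot: [[0.993, -0.122, -0.001], [-0.122, -0.993, 0.0], [-0.001, 0.0, -1.0]]
ft_force: [-2.3, 0.1, -1.8]
width: 0.387
finger_force: 14.0
time: 16.47
position: [0.4703, 0.3021, 0.0832]
ee_rot: [[0.992, -0.123, 0.001], [-0.123, -0.992, 0.0], [0.001, -0.001, -1.0]]
ft_force: [-2.8, 1.1, -1.9]
width: 0.381
finger_force: 14.0
```

Contact shows at about −2.5 N, and the standard is pivoting. I'll continue until it is upright.

```bash
python3 -m creep '[[[0.3,0,-0.03],0],[[0.3,0,-0.03],0],[[0.3,0,0],0],[[0.3,0,0],0],[[0.3,0,0],0],[[0.3,0,0],0],[[0.3,0,0],0],[[0,0,0],0]]'
python3 -m creep '[[[0.3,0,0],0],[[0.3,0,0],0],[[0.3,0,0],0],[[0.2,0,0],0],[[0,0,0],0],[[0,0,0],0]]'
python3 - <<'E'
from h import *
o=bot.observe();p=o['position'];R=o['ee_rot'];print(p,((p-np.array([.577,.291,0]))@[.9925,-.122,0])+.06)
d=cap('side');w=cap('wrist');s=cap('scene')
def cr(c,u,v,ww,hh): return cv2.resize(c['img'][v:v+hh,u:u+ww],(400,300),interpolation=2)
g=p+[0,0,.019]
U,V=map(int,proj(d,g));A=cr(d,U-40,V-30,80,60);U,V=map(int,proj(s,g));B=cr(s,U-40,V-30,80,60)
cv2.imwrite('pics/g3.png',np.vstack([np.hstack([A,B]),np.hstack([cr(w,220,130,240,180),A*0])])[:,:,::-1])
E
```

```text
time: 17.13
position: [0.4914, 0.2994, 0.0835]
ee_rot: [[0.992, -0.123, 0.001], [-0.123, -0.992, 0.0], [0.001, -0.0, -1.0]]
ft_force: [-1.7, 0.4, -3.1]
width: 0.38
finger_force: 14.0
time: 17.63
position: [0.5016, 0.2982, 0.0835]
ee_rot: [[0.993, -0.122, 0.001], [-0.122, -0.993, 0.0], [0.001, -0.0, -1.0]]
ft_force: [-1.7, -0.0, -2.6]
width: 0.383
finger_force: 14.0
[0.50155451 0.29821123 0.08353321] -0.015759414392687993
```

```bash
python3 -m creep '[[[-0.5,0,0],0],[[-0.5,0,0],0],[[0,0,0.15],0],[[0,0,0],0]]'
for i in 1 2; do python3 -m creep '[[[0,0,0.1],0],[[0,0,0],0]]' | egrep 'pos|ft'; done
```

```text
time: 18.12
position: [0.4907, 0.2997, 0.082]
ee_rot: [[0.993, -0.121, 0.0], [-0.121, -0.993, -0.0], [0.0, -0.0, -1.0]]
ft_force: [-0.4, -0.2, -3.4]
width: 0.386
finger_force: 14.0
position: [0.4913, 0.2994, 0.081]
ft_force: [-0.6, -0.7, -3.0]
position: [0.4915, 0.2995, 0.0804]
ft_force: [-0.0, -0.7, -0.3]
```

```bash
for i in 1 2 3; do python3 -m creep '[[[0,0,0.08],0],[[0,0,0],0]]' | egrep 'pos|ft|wid'; done
```

```text
position: [0.4916, 0.2996, 0.0802]
ft_force: [-0.7, -0.5, 4.8]
width: 0.388
position: [0.4919, 0.2997, 0.0801]
ft_force: [-1.1, -1.2, 7.6]
width: 0.382
position: [0.4923, 0.2998, 0.08]
ft_force: [-1.0, -2.1, 11.1]
width: 0.386
```

The foot is flat on the surface at 11 N. Contact height 0.0803 implies the pad at about 0.125. Lift and carry to the pad.

```bash
python3 -m creep '[[[0,0,-0.7],0],[[0,0,-1.5],0],[[0,0,-2],0],[[0,0,-2],0],[[0,0,-1],0],[[0.9,0,0],0],[[1.7,0,0],0],[[1.7,0,0],0]]'
python3 -m creep '[[[1.7,-0.1,0],0],[[1.7,-0.1,0],0],[[0.9,0,0],0],[[0,0,0],0],[[0,0,0],0]]'
python3 - <<'E'
from h import *
o=bot.observe();p=o['position'];R=o['ee_rot'];print(p,(R.T@(np.array([.577,.291,.1255])-p)*100).round(2))
E
```

```text
time: 19.62
position: [0.5339, 0.294, 0.1486]
ee_rot: [[0.993, -0.121, -0.001], [-0.121, -0.993, -0.001], [-0.001, 0.001, -1.0]]
ft_force: [0.7, -0.0, -3.3]
width: 0.386
finger_force: 14.0
time: 20.03
position: [0.5761, 0.2905, 0.1483]
ee_rot: [[0.992, -0.123, -0.003], [-0.123, -0.992, -0.001], [-0.002, 0.001, -1.0]]
ft_force: [-0.5, -0.9, -1.7]
width: 0.384
finger_force: 14.0
[0.5760896  0.29046245 0.14828319] [ 0.09 -0.07  2.28]
```

```bash
python3 -m creep '[[[0.1,0,0.7],0],[[0,0,0.7],0],[[0,0,0.4],0],[[0,0,0.2],0],[[0,0,0],0],[[0,0,0],0]]'| egrep 'pos|ft|wid'
for i in 1 2; do python3 -m creep '[[[0,0,0.12],0],[[0,0,0],0]]' | egrep 'pos|ft|wid'; done
```

```text
position: [0.5774, 0.291, 0.1296]
ft_force: [-0.0, 0.8, -2.0]
width: 0.386
position: [0.5778, 0.291, 0.1287]
ft_force: [0.8, -0.8, -2.9]
width: 0.382
position: [0.5777, 0.2909, 0.1273]
ft_force: [-0.9, 0.2, -3.0]
width: 0.379
```

```bash
for i in 1 2 3; do python3 -m creep '[[[0,0,0.1],0],[[0,0,0],0]]' | egrep 'pos|ft'; done
```

```text
position: [0.5776, 0.2909, 0.1262]
ft_force: [0.3, 0.5, -3.8]
position: [0.5778, 0.291, 0.1254]
ft_force: [-1.3, -0.5, -1.3]
position: [0.5781, 0.291, 0.1252]
ft_force: [-0.5, -2.0, 2.5]
```

```bash
python3 -m creep '[[[0,0,0.12],0],[[0,0,0],0],[[0,0,0],0],[[0,0,-0.15],0],[[0,0,0],0],[[0,0,0],0]]' - 4| egrep 'pos|ft|wid|fing'
python3 - <<'E'
from h import *
o=bot.observe();p=o['position'];print(p,o['ft_force'].round(1))
d=cap('side');w=cap('wrist');s=cap('scene')
def cr(c,u,v,ww,hh): return cv2.resize(c['img'][v:v+hh,u:u+ww],(400,300),interpolation=2)
g=p+[0,0,-.01]
U,V=map(int,proj(d,g));A=cr(d,U-40,V-30,80,60);U,V=map(int,proj(s,g));B=cr(s,U-40,V-30,80,60)
cv2.imwrite('pics/g4.png',np.vstack([np.hstack([A,B]),np.hstack([cr(w,200,110,240,180),A*0])])[:,:,::-1])
E
```

```text
position: [0.5779, 0.291, 0.1247]
ft_force: [0.2, -0.9, 2.3]
width: 0.387
finger_force: 4.0
[0.57792442 0.29103366 0.12470039] [ 0.2 -0.9  2.3]
```

View pics/g4.png

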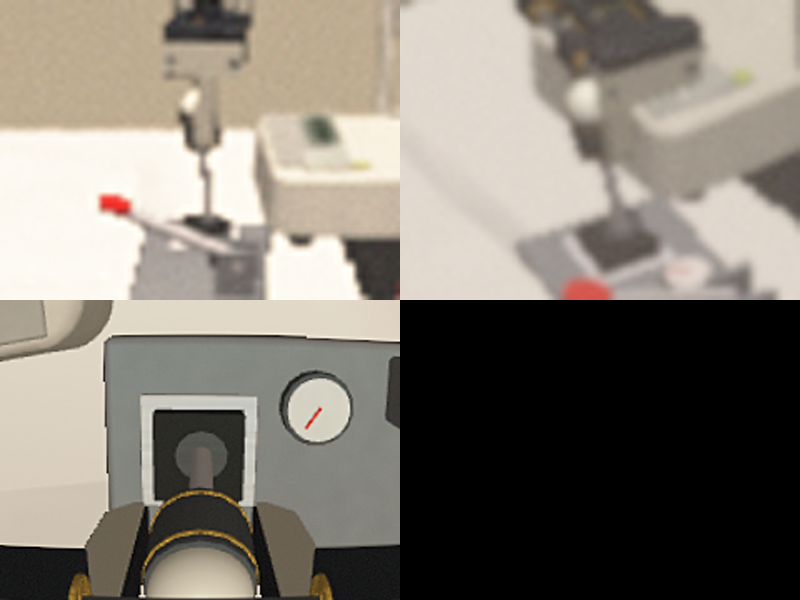

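The foot is centred on the pad (crop 200,455), but in the side crop the ball (187,100) sits left of the foot (207,218). I'll measure the lean before letting go.

```bash
python3 - <<'E'
from h import *
o=bot.observe();p=o['position'];d=cap('side');s=cap('scene');w=cap('wrist');g=p+[0,0,-.01]
Ud,Vd=map(int,proj(d,g));Us,Vs=map(int,proj(s,g))
D=lambda x,y:(Ud-40+x/5-.4,Vd-30+y/5-.4); S=lambda x,y:(Us-40+x/5-.4,Vs-30+y/5-.4)
print('ball',tri(d,D(188,100),s,S(185,98)))
print('foot',tri(d,D(207,218),s,S(228,236)), plane(w,200+200*.6,110+155*.6,.05,True))
for n,c,f in(('d',d,(Ud,Vd)),('s',s,(Us,Vs))):
  for z in(.157,.137,.085,.05): 
    u,v=proj(c,(p[0],p[1],z)); print(n,z,(u-f[0]+40)*5,(v-f[1]+30)*5)
# wrist: expected ball centre
for z in (.157,.155,.119): print('w',proj)if 0 else None
def pw(P):
    q=w['R']@np.array(P)+w['t']; r=np.hypot(q[0],q[1]); t=np.arctan2(r,q[2]); return w['cx']+w['fx']*t*q[0]/r, w['cy']+w['fy']*t*q[1]/r
for z in(.157,.155,.119,.05): u,v=pw((p[0],p[1],z)); print('wrist crop',z,(u-200)/.6,(v-110)/.6+300)
E
```

```text
ball (array([0.56417738, 0.28788769, 0.16528138]), np.float64(0.0009439386156894047))
foot (array([0.58062645, 0.27613344, 0.05441153]), np.float64(0.004694404094409199)) [0.581603  0.2908137 0.05     ]
d 0.157 201.1675595158593 105.40293662503643
d 0.137 200.7741367812008 126.64070800796239
d 0.085 199.76855917301805 180.92386317160106
d 0.05 199.105464064547 216.7191059937332
s 0.157 199.0316919255747 97.77596147040732
s 0.137 201.73302355928456 122.93855069384449
s 0.085 208.52021970347153 186.16049146700405
s 0.05 212.90582097589493 227.01185600835728
wrist crop 0.157 200.82103107337096 569.7015589324945
wrist crop 0.155 200.81224184147706 566.446444873578
wrist crop 0.119 200.68034332343436 518.5574653363149
wrist crop 0.05 200.51941094314412 462.35552578774985
```

```bash
cat > lean.py <<'E'
from h import *
from scipy.ndimage import map_coordinates
o=bot.observe();p=o['position']
def lean(n,zs=(.066,.108),base=(p[0],p[1])):
    c=cap(n); acc=np.mean([cap(n)['img'].astype(float).mean(2) for _ in range(3)],0)
    out=[]
    for z in np.linspace(*zs,15):
        u,v=proj(c,(*base,z)); x=np.arange(-8,8.01,.25); I=map_coordinates(acc,[np.full_like(x,v),u+x],order=1)
        bg=np.interp(x,[-8,8],[I[:8].mean(),I[-8:].mean()]); wgt=np.clip(bg-I-8,0,None)*np.exp(-(x/5)**2)
        u2,_=proj(c,(base[0]+.01,base[1],z)); out.append((z,(wgt*x).sum()/max(wgt.sum(),1e-6)*10/(u2-u),wgt.sum()))
    return np.array(out)
if __name__=='__main__':
    for n in('side','scene'):
        a=lean(n); print(n); print(a[::2].round(3).tolist()); k=np.polyfit(a[:,0]*1000,a[:,1],1); print('offset mm at z, deg(+ = ball +x)',np.degrees(np.arctan(k[0])).round(2),np.polyval(k,[50,144]).round(1))
    print(p,o['ft_force'].round(1),o['torque'].round(3))
E
python3 lean.py
```

```text
side
[[0.066, 5.306, 380.769], [0.072, 5.287, 380.89], [0.078, 5.322, 400.993], [0.084, 5.244, 433.571], [0.09, 3.64, 650.256], [0.096, 0.881, 583.798], [0.102, 0.189, 475.459], [0.108, 0.154, 435.911]]
offset mm at z, deg(+ = ball +x) -8.97 [ 9.1 -5.7]
scene
[[0.066, 6.902, 653.535], [0.072, 3.335, 318.388], [0.078, 2.502, 346.991], [0.084, 0.397, 303.476], [0.09, 0.048, 211.868], [0.096, -0.282, 149.784], [0.102, -0.772, 278.094], [0.108, -2.139, 905.06]]
offset mm at z, deg(+ = ball +x) -9.67 [ 7.5 -8.5]
[0.57782343 0.29104336 0.1246879 ] [ 0.5 -0.3  2.1] [-0.092 -0.06   0.001]
```

The lean reads −6 to −9°, too much to release. The foot is pinned on the pad at about 5 N and the grip is soft, so I'll shift the grip in +x to swing it up, then re-measure.

```bash
python3 -m creep '[[[0.15,0,0],0],[[0.15,0,0],0],[[0.15,0,0],0],[[0.15,0,0],0],[[0.1,0,0],0],[[0,0,0],0],[[0,0,0],0]]' | egrep 'pos|ft|wid|fing'
python3 lean.py
```

```text
position: [0.5846, 0.29, 0.1243]
ft_force: [-0.4, -0.2, 0.4]
width: 0.386
finger_force: 4.0
side
[[0.066, -1.156, 493.104], [0.072, -1.466, 479.311], [0.078, -1.558, 479.16], [0.084, -1.687, 481.129], [0.09, -1.652, 420.612], [0.096, -1.645, 393.542], [0.102, -1.835, 408.809], [0.108, -1.934, 414.279]]
offset mm at z, deg(+ = ball +x) -0.79 [-1.1 -2.4]
scene
[[0.066, 1.679, 575.674], [0.072, -3.994, 227.312], [0.078, -4.473, 247.742], [0.084, -3.981, 224.988], [0.09, -2.259, 235.365], [0.096, 0.981, 397.224], [0.102, 0.077, 775.828], [0.108, -3.044, 1311.363]]
offset mm at z, deg(+ = ball +x) 2.91 [-4.   0.8]
[0.5845817  0.28998176 0.12426636] [-0.4 -0.2  0.4] [0.003 0.042 0.014]
```

It is now vertical to within 1°, and the foot is centred on the pad in the wrist view. I'll press lightly to seat it and then measure again.

```bash
for i in 1 2; do python3 -m creep '[[[0,0,0.12],0],[[0,0,0],0],[[0,0,0],0]]' | egrep 'pos|ft'; done
python3 lean.py
```

```text
position: [0.5851, 0.2901, 0.124]
ft_force: [0.2, -0.9, 3.8]
position: [0.5856, 0.2901, 0.1232]
ft_force: [0.5, -1.1, 5.0]
side
[[0.066, 0.021, 924.263], [0.072, -1.779, 571.266], [0.078, -2.588, 475.299], [0.084, -2.719, 475.613], [0.09, -2.805, 453.359], [0.096, -2.841, 444.863], [0.102, -3.046, 449.17], [0.108, -3.194, 456.798]]
offset mm at z, deg(+ = ball +x) -3.22 [-0.3 -5.6]
scene
[[0.066, 1.17, 524.1], [0.072, -4.132, 137.555], [0.078, -5.309, 211.184], [0.084, -4.988, 224.046], [0.09, -2.145, 265.705], [0.096, 1.883, 557.438], [0.102, 0.543, 895.135], [0.108, -2.219, 1318.83]]
offset mm at z, deg(+ = ball +x) 5.13 [-5.4  3. ]
[0.58563194 0.29007556 0.12324879] [ 0.5 -1.1  5. ] [-0.233 -0.067 -0.037]
```

```bash
python3 -m creep '[[[0,0,-0.12],0],[[0,0,-0.06],0],[[0,0,0],0],[[0,0,0],0]]' - 3 | egrep 'pos|ft'
python3 -m creep '[[[0,0,0],0],[[0,0,0],0],[[0,0,0],0],[[0,0,0],0]]' 0.43 | egrep 'pos|ft|wid|fin'
python3 lean.py
```

```text
position: [0.5843, 0.29, 0.1234]
ft_force: [1.2, -1.6, -0.7]
position: [0.5844, 0.2902, 0.1239]
ft_force: [0.0, -0.1, 0.6]
width: 0.426
finger_force: 0.0
side
[[0.066, 0.935, 846.802], [0.072, 0.492, 766.265], [0.078, -0.25, 654.479], [0.084, -0.938, 562.951], [0.09, -1.582, 486.594], [0.096, -1.725, 454.64], [0.102, -1.814, 457.024], [0.108, -1.85, 459.044]]
offset mm at z, deg(+ = ball +x) -4.17 [ 1.8 -5. ]
scene
[[0.066, 2.482, 555.223], [0.072, -0.38, 237.989], [0.078, -0.172, 208.333], [0.084, 0.512, 181.587], [0.09, 2.588, 216.977], [0.096, 6.532, 428.054], [0.102, 6.634, 490.939], [0.108, 3.382, 723.793]]
offset mm at z, deg(+ = ball +x) 9.24 [-3.4 11.9]
[0.58443561 0.29024399 0.1239159 ] [ 0.  -0.1  0.6] [0.066 0.007 0.056]
```

Released. I'll watch for movement, open further and wait.

```bash
python3 - <<'E'
from h import *
np.save('a.npy',np.mean([cap('scene')['img'].astype(float) for _ in range(3)],0))
E
python3 -m creep '[[[0,0,0],0],[[0,0,0],0],[[0,0,0],0],[[0,0,0],0],[[0,0,0],0],[[0,0,0],0],[[0,0,0],0],[[0,0,0],0]]' 0.62 | egrep 'ft|wid'
python3 -m creep '[[[0,0,0],0],[[0,0,0],0],[[0,0,0],0],[[0,0,0],0],[[0,0,0],0],[[0,0,0],0],[[0,0,0],0],[[0,0,0],0]]' | egrep 'ft|wid'
cat > st.py <<'E'
from h import *
import sys
# ball: white blob near expected; foot & stem check by scene diff vs saved
s=cap('scene');d=cap('side');w=cap('wrist')
P=np.array([.583,.290,.157])
for n,c in(('scene',s),('side',d)):
    u,v=map(int,proj(c,(.583,.29,.12))); 
    g=c['img'][v-14:v+20:2,u-8:u+9].astype(int).mean(2).astype(int); print(n,(u,v),proj(c,P)); print('\n'.join(' '.join('%3d'%x for x in r) for r in g))
E
python3 st.py; python3 - <<'E'
from h import *
b=np.mean([cap('scene')['img'].astype(float) for _ in range(3)],0); u,v=map(int,proj(cap('scene'),(.583,.29,.1)))
print(np.abs(b-np.load('a.npy')).mean(2)[v-15:v+15,u-15:u+15].max(1).round(0))
E
```

```text
ft_force: [-0.8, 0.6, 0.7]
width: 0.617
ft_force: [-0.7, 0.0, -0.2]
width: 0.615
scene (258, 134) (np.float64(257.2878552113822), np.float64(125.15280772221823))
123 109  88  80  89 101 110 112 110 112 116 120 125 135 136 138 141
131 117 101 103 126 155 164 153 139 135 132 136 140 141 140 143 141
132 120 119 151 190 205 201 173 144 124 116 125 138 140 139 142 141
134 129 128 142 172 186 186 170 150 139 136 134 137 139 137 138 148
137 133 124 119 127 135 147 147 141 135 132 131 134 134 135 134 148
163 144 131 113  99  92  95  95 101 109 122 129 137 134 131 140 163
203 185 159 131 102  84  88  86  90 100 118 127 135 134 137 141 158
214 211 202 178 125  88  86  87  85  96 113 126 135 135 133 137 143
215 215 212 201 168 133 118 110 100 103 115 129 137 136 134 135 136
214 215 216 213 211 208 203 182 138 117 121 130 132 130 133 133 137
215 214 214 214 214 214 211 194 153 135 142 152 145 138 138 139 144
215 215 216 214 215 214 213 209 188 151 138 169 191 179 159 143 145
216 214 214 215 215 214 214 211 192 152 140 175 205 209 200 184 160
214 214 214 215 216 215 214 210 191 151 139 163 184 18
[... 877 characters left out ...]
4 132 164 200 230 249 248 248 249
247 248 248 247 247 248 249 250 232 147 214 250 249 247 247 248 248
246 246 248 247 247 247 248 244 204 142 212 249 248 247 247 248 245
246 248 247 247 247 248 249 225 128 132 212 250 248 248 248 248 248
246 247 247 247 247 248 250 226 126 135 215 250 248 247 247 248 248
244 246 246 248 248 249 250 227 129 135 214 250 249 247 247 247 248
242 244 247 246 235 235 235 199 129 128 185 245 251 249 248 248 248
194 177 161 123  70  54  60  84  95  99  84  82 109 198 242 239 237
159 186 203 221 217 187 152 110  79  64  61  73 106 201 222 158 161
[42. 33. 30. 26. 23. 22. 22. 20. 22. 28. 33. 34. 24. 37. 25.  8.  5. 14.
 28. 35. 28. 15.  3.  2.  2.  2.  3.  3.  2.  4.]
```

The standard stands free and vertical. In the side view the barrel edges are at columns 6–12, the stem at 8.6 and the foot centred beneath. I'll withdraw straight up and move over the lever.

```bash
python3 -m creep '[[[0,0,-0.5],0],[[0,0,-1],0],[[0,0,-1.5],0],[[0,0,-2],0],[[0,0,-2],0],[[0,0,-2],0],[[0,0,-2],0],[[0,0,0],0]]' | egrep 'pos|ft|wid'
python3 - <<'E'
from h import *
for n in('scene','side'):
    c=cap(n);u,v=map(int,proj(c,(.583,.29,.12)))
    g=c['img'][v-14:v+20:2,u-8:u+9].astype(int).mean(2).astype(int); print(n,(u,v)); print('\n'.join(' '.join('%3d'%x for x in r) for r in g[::2]))
o=bot.observe();p=o['position'];R=o['ee_rot']
print('lever delta cm',(R.T@(np.array([.492,.183,.20])-p)*100).round(2))
w=cap('wrist')
for x in blobs(w,(0,170,110),(8,255,255),40): print('red',x[0],plane(w,*x[1],.108,True).round(4))
E
```

```text
position: [0.587, 0.2917, 0.2401]
ft_force: [1.1, 0.2, 0.5]
width: 0.62
scene (258, 134)
151 165 178 187 189 187 185 185 185 182 178 172 171 171 175 178 180
140 138 144 168 196 211 219 224 225 219 210 197 182 174 171 174 171
138 137 128 118 124 139 148 155 153 150 137 121 121 154 182 182 176
203 185 161 131  99  90  86  90  85  91  90  85  89 105 134 157 171
215 215 212 200 168 131 119 111 101  93  92 100 110 124 136 141 145
214 215 214 215 214 214 212 192 153 133 148 157 150 140 142 140 142
215 215 215 214 216 215 213 211 193 153 140 174 206 208 199 183 160
214 214 211 210 203 193 189 176 145 129 125 120 115 128 142 150 153
151 117  94  89  87  89  92  99 108 114 119 111 110 101 101 113 131
side (325, 154)
168 166 166 167 167 166 167 171 166 165 168 167 170 169 168 167 165
166 168 169 166 168 164 167 198 229 241 242 209 166 166 168 170 169
165 168 166 167 171 147 137 170 185 195 192 170 132 129 164 167 166
226 226 232 236 236 198  77  58  64  64  64  54  74 180 239 238 234
246 248 246 248 247 248 235 193 159 109 141 191 231 248 249 248 249
246 246 246 247 247 247 248 248 230 147 210 249 248 247 247 247 244
245 245 246 246 246 247 247 248 229 146 209 250 248 248 247 247 247
243 244 248 243 235 234 232 194 128 133 186 243 250 248 247 247 247
160 186 204 219 216 187 150 116  78  64  66  71 108 201 221 161 157
lever delta cm [-7.93 11.79  3.5 ]
red [544, 27, 25, 36, 597] [ 0.7292 -0.003   0.108 ]
red [575, 119, 10, 15, 105] [ 0.6309 -0.035   0.108 ]
red [415, 248, 25, 24, 252] [0.4998 0.1861 0.108 ]
```

It is still standing, symmetrical in both views. Now I move over the lever with the fingers shut.

```bash
python3 -m creep '[[[-2.03,2.97,0],0],[[-2.03,2.97,0],0],[[-2.03,2.97,0],0],[[-2.03,2.97,0],0],[[0,0,0],0],[[0,0,0],0]]' 0 10 | egrep 'pos|ft|wid'
python3 - <<'E'
from h import *
o=bot.observe();p=o['position'];R=o['ee_rot']
print('lever delta cm',(R.T@(np.array([.492,.184,.115])-p)*100).round(2))
E
python3 -m creep '[[[0,0,3],0],[[0,0,3],0],[[0,0,3],0],[[0,0,2],0],[[0,0,1],0],[[0,0,0],0],[[0,0,0],0]]' | egrep 'pos|ft|wid'
```

```text
position: [0.4878, 0.1797, 0.233]
ft_force: [0.6, -0.3, 0.1]
width: 0.24
lever delta cm [ 0.4  -0.51 11.79]
position: [0.4902, 0.183, 0.1139]
ft_force: [-0.4, -0.1, 0.3]
width: 0.004
```

```bash
python3 -m creep '[[[0.1,0,0.6],0],[[0,0,0.8],0],[[0,0,0.8],0],[[0,0,0.8],0],[[0,0,0.8],0],[[0,0,0.6],0],[[0,0,0],0],[[0,0,0],0]]' | egrep 'pos|ft|wid'
python3 -m creep '[[[0,0,0.15],0],[[0,0,0.1],0],[[0,0,0],0],[[0,0,0],0]]' | egrep 'pos|ft'
```

```text
position: [0.4884, 0.1826, 0.0701]
ft_force: [-6.3, 0.3, 9.8]
width: 0.005
position: [0.4884, 0.1827, 0.0692]
ft_force: [-9.4, -0.4, 21.2]
```

The lever is right down: it hits a hard stop at z=0.069 with 21 N. Now let it spring back, and repeat.

```bash

python3 -m creep '[[[0,0,-1.2],0],[[0,0,-1.3],0],[[0,0,-1.3],0],[[0,0,-1.2],0],[[0,0,0],0],[[0,0,0],0],[[0,0,0],0],[[0,0,0],0]]' | egrep 'pos|ft'
python3 -m creep '[[[0,0,0.8],0],[[0,0,1],0],[[0,0,1],0],[[0,0,1],0],[[0,0,0.7],0],[[0,0,0.4],0],[[0,0,0.1],0],[[0,0,0],0]]' | egrep 'pos|ft'
python3 - <<'E'
from h import *
c=cap('side');u,v=map(int,proj(c,(.583,.29,.12)))
g=c['img'][v-14:v+20:2,u-8:u+9].astype(int).mean(2).astype(int); print('\n'.join(' '.join('%3d'%x for x in r) for r in g[::2]))
print([x for x in blobs(c,(0,150,90),(8,255,255),4) if 280<x[0][0]<330 and 150<x[0][1]<190])
E
python3 -m creep '[[[0,0,-1.2],0],[[0,0,-1.3],0],[[0,0,-1.3],0],[[0,0,-1.2],0],[[0,0,0],0],[[0,0,0],0],[[0,0,0],0],[[0,0,0],0]]' | egrep 'pos|ft'
python3 - <<'E'
from h import *
c=cap('side')
print([x for x in blobs(c,(0,150,90),(8,255,255),4) if 280<x[0][0]<330 and 150<x[0][1]<190])
E
```

```text
position: [0.4901, 0.1814, 0.1163]
ft_force: [-0.2, 0.2, -0.3]
position: [0.4877, 0.1823, 0.0689]
ft_force: [-9.7, -1.7, 23.8]
171 171 170 173 169 170 172 170 169 168 169 170 172 172 165 171 170
170 172 169 170 170 168 166 202 232 242 243 210 169 171 169 169 173
172 172 171 169 171 149 141 169 190 196 189 171 134 129 165 171 169
230 228 232 237 240 199  84  59  66  65  60  56  74 183 240 238 235
247 248 248 248 248 249 237 195 161 110 144 192 232 250 248 249 249
246 248 247 247 248 247 248 250 232 147 211 250 249 247 248 248 246
246 247 247 247 248 248 249 250 231 148 211 249 248 248 248 248 248
245 246 249 246 235 234 236 198 128 133 192 246 251 249 248 248 248
169 199 195 102  49  52  58  53  50  53  60  73 110 205 224 160 163
[([302, 175, 6, 2, 10], [304.5, 175.5])]
position: [0.49, 0.1815, 0.1162]
ft_force: [0.4, -0.7, -0.8]
[([304, 165, 6, 4, 16], [306.5, 166.2])]
```

The lever returned fully to rest (pixel 306.5,166.2, as at the start) and the standard is unmoved. I'll do three more strokes for certainty, then retreat upward.

```bash

for i in 1 2 3; do
python3 -m creep '[[[0,0,0.8],0],[[0,0,1],0],[[0,0,1],0],[[0,0,1],0],[[0,0,0.7],0],[[0,0,0.4],0],[[0,0,0.1],0],[[0,0,0],0]]' | egrep 'pos|ft'
python3 -m creep '[[[0,0,-1.2],0],[[0,0,-1.3],0],[[0,0,-1.3],0],[[0,0,-1.2],0],[[0,0,0],0],[[0,0,0],0],[[0,0,0],0],[[0,0,0],0]]' | egrep 'pos|ft'
done
python3 -m creep '[[[0,0,-2],0],[[0,0,-3],0],[[0,0,-3],0],[[0,0,-2],0],[[0,0,0],0],[[0,0,0],0],[[0,0,0],0],[[0,0,0],0]]' | egrep 'time|pos|ft'
python3 - <<'E'
from h import *
for n in('side','scene'):
    c=cap(n);u,v=map(int,proj(c,(.583,.29,.12)))
    g=c['img'][v-14:v+20:2,u-8:u+9].astype(int).mean(2).astype(int); print('\n'.join(' '.join('%3d'%x for x in r) for r in g[::2]))
    print([x for x in blobs(c,(0,150,90),(8,255,255),4) if 230<x[0][0]<400 and 120<x[0][1]<230])
E
```

```text
position: [0.4877, 0.1823, 0.0689]
ft_force: [-10.5, -2.2, 23.9]
position: [0.49, 0.1815, 0.1162]
ft_force: [0.3, -0.4, 0.5]
position: [0.4877, 0.1823, 0.0689]
ft_force: [-10.5, -0.6, 23.5]
position: [0.49, 0.1815, 0.1162]
ft_force: [-0.1, 0.4, 0.4]
position: [0.4877, 0.1823, 0.0689]
ft_force: [-9.9, -1.5, 24.4]
position: [0.49, 0.1815, 0.1162]
ft_force: [-0.1, -0.8, 0.5]
time: 37.02
position: [0.4895, 0.1814, 0.2157]
ft_force: [-0.2, -0.8, -0.2]
168 165 168 167 167 168 168 171 169 166 169 167 167 169 165 167 170
169 166 168 169 168 166 165 199 230 242 241 207 168 167 165 167 171
169 169 168 167 167 147 139 170 187 193 189 170 131 129 165 169 171
226 226 233 236 238 195  85  60  64  64  63  59  74 182 239 236 234
247 248 247 247 247 249 237 195 162 108 146 191 230 249 249 247 248
246 247 247 247 247 247 247 249 230 149 211 248 248 247 247 247 244
245 246 246 247 246 247 248 249 230 145 212 249 247 247 248 246 248
244 246 248 244 234 233 235 194 125 136 189 244 250 249 248 247 248
161 184 203 217 217 189 151 115  78  62  58  71 107 202 222 161 159
[([304, 165, 6, 4, 16], [306.5, 166.3]), ([364, 181, 10, 6, 44], [368.7, 183.9]), ([342, 192, 5, 5, 18], [344.5, 194.2])]
 90  96 106 114 120 125 133 137 139 140 142 137 140 140 142 139 131
129 133 139 141 139 141 140 139 141 142 142 140 140 142 142 144 152
133 140 137 133 129 134 134 143 148 144 135 118 120 155 183 183 175
135 138 137 121  97  86  86  85  84  86  88  86  92 114 139 159 171
148 159 175 173 159 132 113  99  91  92  97 100 110 125 135 139 144
215 214 215 215 215 214 210 189 148 134 148 156 151 141 138 139 145
215 214 215 216 214 215 215 210 192 152 146 181 206 208 199 181 164
214 214 213 210 204 195 190 176 148 132 130 120 119 127 143 149 153
150 119  95  86  87  87  91 100 109 114 115 114 109 100 102 113 128
[([250, 163, 7, 5, 27], [252.9, 164.9]), ([345, 163, 11, 9, 73], [350.3, 167.0]), ([333, 190, 6, 6, 26], [335.4, 192.1])]
```

Five full strokes are done, the standard is unmoved and the bottles are where they should be, so I'm handing in.

```bash
python3 -c "from workcell import bot; print(bot.finish_job())"
```

```text
the job is handed in; nothing more can be done
None
```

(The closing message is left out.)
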